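Set out the solvent tray

ROBOT

A 6-joint arm with a two-finger parallel gripper is mounted at the origin on the work surface. World frame = base frame: x ahead of the robot, y to its left, z up, the work surface at z = 0. Lengths are in m, angles in rad, forces in N, time in s.
With the tool pointing down it reaches from about 0.3 to 0.875 m from the base axis. Payload 4.2 kg.
Tool frame: the origin (TCP) lies between the finger pads; the fingertips stand 11 mm ahead of it and the grasp point (between the pads) lies 8 mm behind it (bot.nose_length is the distance from the TCP to the fingertips, in m); z points along the fingers, y is the line along which they close (so a half turn about z gives the same grasp; the last joint's range is limited). The gripper opens to 85 mm and grips with 20 to 120 N. Pads are 22 mm wide; open, the fingers measure 114 mm over their backs; the gripper's body (76 mm by 85 mm) begins 54 mm behind the grasp point. The pads swing forward as they close: fully open they stand 13 mm farther back than shut.
Start: joints at [-1.264, 0.32, 1.565, -0, 1.257, -0.02], TCP at [0.185, -0.545, 0.242] pointing down, gripper open.
Joint ranges: [-3.11, 3.11], [-0.84, 2.01], [0.21, 2.61], [-1.34, 4.49], [0.05, 2.63], [-2.56, 2.56]. Speed limits (rad/s): [2.57, 2.57, 3.14, 3.14, 3.14, 3.14].

INTERFACE

Orientations are given as a unit quaternion [x, y, z, w].
In Python, from plant import telemetry, viewer, bot gives the robot as it stands.
- The arm moves only by the tool drive_effector, called as name(argument=value, ...), one argument or row to a line, values as JSON. Schema: {"type":"object","properties":{"moves":{"type":"array","items":{"type":"number"},"minItems":4,"maxItems":48},"jaw":{"type":"number"},"squeeze":{"type":"number"},"only":{"type":"string"},"quiet":{"type":"boolean"},"lines":{"type":"string"}},"required":["moves"],"additionalProperties":false}. moves is one flat list of numbers that holds 1 to 12 rows one after another, with no inner brackets; each row has 4 numbers: dx, dy, dz in m, then a turn about the tool's z in rad; each row is the pose to reach, as a shift and turn from the pose commanded when the call began, along the tool's axes at that moment; what a row does not reach only later rows make up. A row lasts 1/12 s, in which the tool goes at most 0.0417 m and 0.125 rad, less where a joint would pass 70% of its speed; a pose out of reach is approached as far as the arm can. jaw is the finger opening in m, set as the call begins (left out keeps the last). The fingers move at their own pace and stop on an object; squeeze is the grip in N (left out, the last holds). Time passes only in rows, so rows that do not move let the fingers close. The tool returns the time, the measured TCP pose, the force, the opening and the grip force at its end. only (a regular expression) keeps the lines of the reply that match it, lines (a string "A,B") keeps lines A to B, and quiet returns only ok. Input that does not fit is refused with a message, and nothing moves.
- telemetry.observe(): the state, without advancing time (a new reading comes with each control period).
- viewer.capture(name): name is "side" or "top" or "wrist"; returns a dict with "color" (480x640x3 uint8, red, green, blue), "z_map" (480x640 float32, m along the optical axis (not along the pixel's ray), 0 where there is no reading), "K" (3x3 intrinsics, pixels), "xyz" and "attitude" of the camera in the world. Camera axes: x right, y down, z forward; pixel columns grow to the right and rows downward; lengths in m; the calibration is good to about 2 mm. A picture is of the moment at which its call begins.
- bot.close_job(): hands the job in; it is judged then, once.
The state is a dict: "clock": time; "joint_pos": joint angles; "qvel": joint speeds; "joint_torque": joint torques, N m; "tcp_pos": TCP position; "ee_rot": TCP orientation; "wrist_force": force on the tool from outside, world axes, zero at the start; "wrist_torque": the same for the moment, N m; "grip_width": finger opening in m; "grip_force": force on a finger pad.
Only numpy, scipy, OpenCV 4.12 (cv2) and the standard library are available. Lean on these libraries where they do the work, as an engineer would, in place of code of your own. Each camera call takes 0.05 s, during which the arm holds its last target. There are 200 camera calls.

TASK

Set out the solvent tray for the next run: stand the stoppered conical flask centred on the round pad next to the inlet block (the metal block with three upright fittings), the capped bottle on the pad at the other end of the row, and the open beaker on the pad between them. Cover the beaker with the flat lid that has a knob, centred and level, knob up. Keep the flask, the bottle and the beaker upright all the time, and leave everything standing still.

Things in the scene. Friction and masses are not known exactly. Their poses are not given: they have to be found in the camera images.
- flask: Conical (Erlenmeyer) flask of clear glass with a black rubber stopper, closed, about 0.2 kg, 115 mm tall: base 70 mm across, narrowing evenly to a straight neck 28 mm across from 66 to 98 mm height, then the stopper 32 mm across from 98 to 115 mm. Origin: centre of its underside; z up. Starts upright on the bench.
- bottle: Solvent bottle of brown glass, about 0.3 kg, 122 mm tall: straight body 60 mm across up to 70 mm height, a sloping shoulder and short neck up to 92 mm, then a white screw cap 42 mm across from 92 to 122 mm, fixed tight (it can be gripped by the cap or the body). Origin: centre of its underside; z up. Starts upright on the bench.
- beaker: Open white plastic beaker, empty, 0.1 kg, 70 mm tall, its mouth 64 mm across outside, the outside wall tapering in a little towards the bottom, wall 3 mm; no handle, rigid enough for an ordinary grip of 10 N. Origin: centre of its underside; z up. Starts upright on the bench.
- lid: White plastic beaker cover, 0.06 kg: a flat disc 80 mm across and 6 mm thick, flat below, with an upright round knob 18 mm across in its centre, which ends 32 mm above the underside. Origin: centre of its underside; z up, along the knob. Starts flat on the bench, knob up. On the beaker its origin lies 70 mm above the beaker's.
- tray: Grey plastic tray fixed on the bench, 410 x 120 mm, floor 4 mm thick, rim 12 mm high. Origin: centre of its underside; x along its length (roughly away from the robot), y across. On its centre line: three pads in a row, the inlet block at one end, and at the other end a plain grey block (44 mm along, 90 mm across, 24 mm high over the bench). Which end is which varies.
- pad_near: A thin round black rubber pad, 88 mm across and 2 mm thick, fixed on the tray floor on the tray's centre line, 95 mm from the tray's centre towards the robot (tray -x). Origin: centre of its underside, 4 mm above the bench; a thing on it stands 6 mm above the bench.
- pad_mid: A thin round black rubber pad, 88 mm across and 2 mm thick, fixed on the tray floor on the tray's centre line, at the tray's centre, the middle one of the row. Origin: centre of its underside, 4 mm above the bench; a thing on it stands 6 mm above the bench.
- pad_far: A thin round black rubber pad, 88 mm across and 2 mm thick, fixed on the tray floor on the tray's centre line, 95 mm from the tray's centre away from the robot (tray +x). Origin: centre of its underside, 4 mm above the bench; a thing on it stands 6 mm above the bench.
- inlet_block: Solvent inlet block fixed at one end of the tray, the near or the far one, 170 mm from the tray's centre and 75 mm from the nearest pad's centre: an aluminium block 44 mm along the tray and 90 mm across it, with three short upright tube fittings on top, 54 mm high over the bench in all. Origin: centre of its underside, 4 mm above the bench; x along the tray.
Mind the look-alikes: they are no part of the job. What is shaped like the pad_near but brown or pink is not meant.

How it is judged:
At the end, for the whole second after the job is handed in: Flask on the end pad by the inlet block, bottle on the other end pad, beaker on the middle pad: each upright (0.1 rad), standing on its pad, within 13 mm of the pad's centre. Lid level on the beaker's mouth, knob up, within 10 mm of its centre. Nothing moves (((horizontal distance between inlet_block and pad_near below 0.12 m and horizontal distance between flask and pad_near below 0.013 m and horizontal distance between bottle and pad_far below 0.013 m) or (horizontal distance between inlet_block and pad_far below 0.12 m and horizontal distance between flask and pad_far below 0.013 m and horizontal distance between bottle and pad_near below 0.013 m)) and horizontal distance between beaker and pad_mid below 0.013 m and horizontal distance between lid and beaker below 0.01 m and z of lid in the frame of beaker between 0.066 and 0.075 m and angle between each of lid, flask, bottle, beaker's own z axis and vertical below 0.1 rad and height (world z) of flask between 0.002 and 0.011 m and height (world z) of bottle between 0.002 and 0.011 m and height (world z) of beaker between 0.002 and 0.011 m and linear speed of each of flask, bottle, beaker, lid below 0.02 m/s); the robot touches nothing.
It fails at once if the flask, the bottle or the beaker is tipped (more than 0.6 rad from upright) (angle between any of flask, bottle, beaker's own z axis and vertical above 0.6 rad).
It also fails if it takes over 112 s, if anything falls off the work surface, if the arm or the gripper's body presses on something with over 40 N, if the wrist force passes 120 N, or if a joint passes its speed limit or range.

## Working session

There is one attempt and no reset: what is moved stays moved. The work goes in short steps, Python scripts to look and compute and a tool call to move; the robot and the scene stay as the last step left them, time stands still between calls to the robot, and variables do not carry over. Pictures are saved under pics/ and viewed, at most 14 in all, crops included, and the job is handed in when it is done.

```bash
ls; mkdir -p pics
```

Run:
```python
from plant import telemetry, viewer, bot
import cv2,numpy as np
for n in ("side","top"):
    c=viewer.capture(n); np.savez(f"pics/{n}0.npz",**c)
    cv2.imwrite(f"pics/{n}0.png",c["color"][:,:,::-1]); print(n,c["K"].tolist(),c["xyz"],c["attitude"],(c["z_map"]>0).mean())
s=telemetry.observe(); print(s)
```

```text
pics
side [[537.8942663632092, 0.0, 315.3407921040175], [0.0, 537.8942663632092, 231.32971172625318], [0.0, 0.0, 1.0]] [ 0.36475302 -0.80243816  0.60530094] [ 0.88184224 -0.09350016  0.04103681 -0.46035635] 0.9958821614583333
top [[441.43107132341026, 0.0, 320.14994557956453], [0.0, 441.43107132341026, 240.74269211385305], [0.0, 0.0, 1.0]] [ 0.34304881 -0.00916974  0.86878179] [ 0.7317002  -0.67312025  0.07293853 -0.07876491] 0.9958138020833334
{'clock': 0.1, 'joint_pos': array([-1.26401244e+00,  3.20223739e-01,  1.56556239e+00,  1.61151631e-06,
        1.25739453e+00, -2.00350406e-02]), 'qvel': array([-0.00132433, -0.0009237 , -0.00066769, -0.00032055,  0.00090527,
        0.00082142]), 'joint_torque': array([ 1.85490142e-03, -4.16409159e+01, -2.34704572e+01,  1.44103428e-04,
        4.81928393e-03, -4.29527518e-06]), 'tcp_pos': array([ 0.1844515 , -0.54417902,  0.24156667]), 'ee_rot': array([ 9.86678086e-01,  1.62682894e-01, -1.12691736e-04, -7.85966177e-04]), 'wrist_force': array([0.02640276, 0.28875907, 0.47053147]), 'wrist_torque': array([-0.00064343,  0.02651004, -0.03673184]), 'grip_force': 0.0, 'grip_width': 0.08566612174234017}
```

View pics/top0.png

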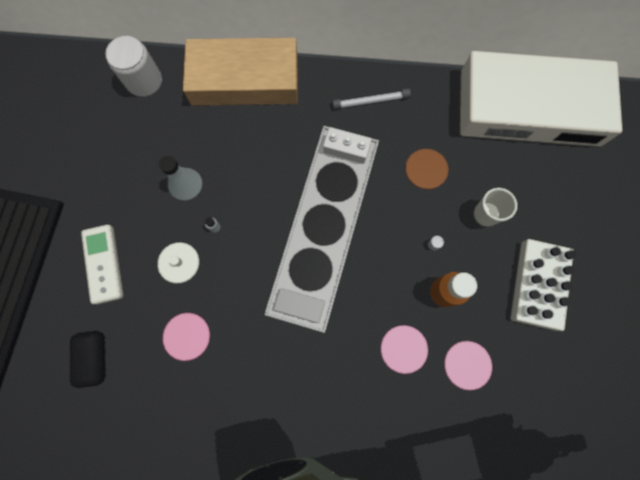

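View pics/side0.png

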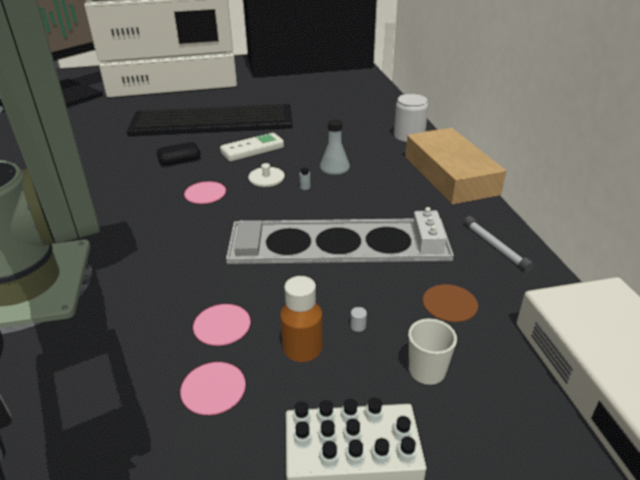

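Top view: the inlet block is at the far end of the tray (347,143). The pads are at (337,181), (324,225) and (310,269).

Candidates and choices (top view pixels):
- **Flask:** (183,180), with the black stopper at (169,165). The white canister at (135,65) and the small vial at (212,225) are not it.
- **Bottle:** brown with a white cap at (460,287). The vial at (437,242) is not it.
- **Beaker:** open, at (497,207). The canister is closed, so it is not it.
- **Lid:** white with a knob at (178,262). The pink discs at (186,336), (404,349) and (468,365) and the brown one at (427,168) are not it.

Create h.py:
```python
import numpy as np,cv2
from scipy.optimize import least_squares
from scipy.spatial.transform import Rotation as R
def cloud(c):
    v,u=np.mgrid[:480,:640]; z=c["z_map"].astype(float); K=c["K"]
    p=np.stack([(u-K[0,2])*z/K[0,0],(v-K[1,2])*z/K[1,1],z],-1)
    w=p@R.from_quat(c["attitude"]).as_matrix().T+c["xyz"]; w[z<=0]=np.nan; return w
def ray(c,u,v,h):
    K=c["K"]; d=R.from_quat(c["attitude"]).as_matrix()@[(u-K[0,2])/K[0,0],(v-K[1,2])/K[1,1],1]
    return c["xyz"]+d*(h-c["xyz"][2])/d[2]
def circ(p,r=None):
    f=(lambda q:np.hypot(*(p-q[:2]).T)-(q[2] if r is None else r))
    s=least_squares(f,[*p.mean(0),r or .03],loss="soft_l1",f_scale=.001); return s.x.round(4),np.abs(s.fun).mean().round(4)
def near(w,xy,rad): return w[(np.hypot(w[...,0]-xy[0],w[...,1]-xy[1])<rad)]
```

Run:
```python
from h import *
T,S=[dict(np.load(f"pics/{n}0.npz")) for n in("top","side")]
WT,WS=cloud(T),cloud(S)
print("table z",np.nanmedian(WT[240:260,370:400,2]),np.nanmedian(WS[270:290,100:170,2]))
px={"flask":(183,183),"lid":(178,263),"beaker":(492,210),"bottle":(450,292)}
for k,(u,v) in px.items():
    g=ray(T,u,v,.0)
    for nm,W in(("top",WT),("side",WS)):
        q=near(W,g[:2],.065); q=q[q[:,2]>.004]
        print(k,nm,"max z",np.percentile(q[:,2],99.5).round(4))
        for a,b in((.004,.012),(.012,.03),(.03,.05),(.05,.066),(.066,.075),(.075,.09),(.095,.11),(.11,.125)):
            s=q[(q[:,2]>a)&(q[:,2]<b)]
            if len(s)>12: print("  ",a,b,len(s),*circ(s[:,:2]))
def ell(c,u,v,h,thr,r=32):
    g=c["color"].sum(2); m=(g<thr).astype(np.uint8); n,l,st,ce=cv2.connectedComponentsWithStats(m); i=l[v,u]
    print((u,v),st[i],ce[i].round(1),ray(c,*ce[i],h).round(4))
for u,v in((337,181),(324,225),(310,269)): ell(T,u,v,.006,90)
for u,v in((289,241),(338,241),(388,240)): ell(S,u,v,.006,90)
for n,W,pts in(("T",WT,((337,181),(324,225),(310,269),(300,305))),("S",WS,((289,241),(338,241),(388,240)))):
    for u,v in pts: print(n,W[v,u].round(4),(T if n=="T" else S)["color"][v,u])
```

```text
table z -0.0005183578870875394 -0.0004124097628971368
flask top max z 0.1169
   0.004 0.012 108 [0.6284 0.2937 0.0338] 0.0018
   0.012 0.03 265 [0.6285 0.2935 0.0296] 0.0017
   0.03 0.05 246 [0.6284 0.2935 0.023 ] 0.0019
   0.05 0.066 140 [0.6286 0.2939 0.0171] 0.0014
   0.066 0.075 39 [0.6281 0.2932 0.0138] 0.0005
   0.075 0.09 55 [0.6286 0.2936 0.0139] 0.0004
   0.095 0.11 55 [0.6284 0.2935 0.0156] 0.0003
   0.11 0.125 240 [0.6274 0.2925 0.0115] 0.0031
flask side max z 0.1164
   0.004 0.012 105 [0.6295 0.2947 0.0341] 0.0017
   0.012 0.03 234 [0.6296 0.2947 0.0298] 0.0022
   0.03 0.05 195 [0.6293 0.2936 0.0226] 0.0021
   0.05 0.066 124 [0.629  0.2938 0.0163] 0.0023
   0.066 0.075 40 [0.6295 0.2933 0.0133] 0.0012
   0.075 0.09 75 [0.6294 0.294  0.0134] 0.0013
   0.095 0.11 77 [0.6293 0.2941 0.0152] 0.0015
   0.11 0.125 93 [0.6277 0.2899 0.0118] 0.0028
lid top max z 0.0338
   0.004 0.012 1025 [0.4653 0.2835 0.0291] 0.0071
   0.012 0.03 37 [0.4641 0.2803 0.0067] 0.0008
   0.03 0.05 59 [0.4646 0.2821 0.0066] 0.0016
lid side max z 0.0334
   0.004 0.012 391 [0.466  0.2836 0.0294] 0.0077
 
[... 1605 characters left out ...]
 ]
(324, 225) [     0      0    640    480 303129] [322.  238.4] [0.536  0.0026 0.006 ]
(310, 269) [     0      0    640    480 303129] [322.  238.4] [0.536  0.0026 0.006 ]
(289, 241) [     0      0    640    480 292203] [321.  245.6] [ 0.5314 -0.0089  0.006 ]
(338, 241) [     0      0    640    480 292203] [321.  245.6] [ 0.5314 -0.0089  0.006 ]
(388, 240) [     0      0    640    480 292203] [321.  245.6] [ 0.5314 -0.0089  0.006 ]
T [ 0.6602 -0.0182  0.0039] [47 47 49]
T [0.5641 0.0009 0.0055] [51 50 51]
T [0.4722 0.0211 0.0075] [52 52 52]
T [0.3994 0.0333 0.0248] [166 166 165]
S [0.4749 0.0162 0.0079] [35 35 35]
S [ 0.566  -0.0014  0.0057] [36 36 36]
S [ 0.659  -0.0199  0.0062] [36 36 36]
```

Run:
```python
import cv2,numpy as np
t=cv2.imread("pics/top0.png");s=cv2.imread("pics/side0.png")
a=[cv2.resize(x,(390,290)) for x in(t[140:290,140:340],t[160:330,400:580],s[110:270,220:460],s[270:390,260:470])]
cv2.imwrite("pics/crop.png",np.vstack([np.hstack(a[:2]),np.hstack(a[2:])]))
```

```text
(no output)
```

View pics/crop.png

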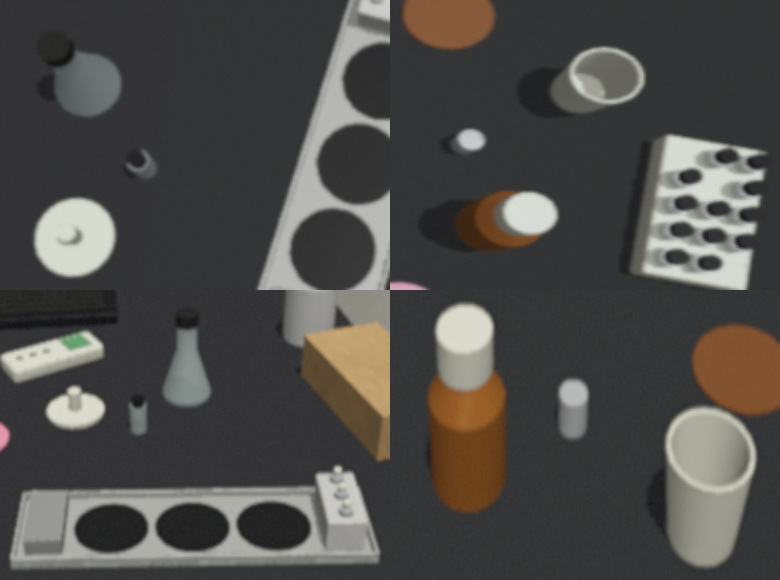

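The crop confirms all four choices: the stoppered flask, the knobbed lid, the brown bottle with the white cap, and the open beaker. Next I'll locate the pads precisely.

Run:
```python
from h import *
T,S=[dict(np.load(f"pics/{n}0.npz")) for n in("top","side")]
for nm,c,pts in(("T",T,((337,181),(324,225),(310,269))),("S",S,((289,241),(338,241),(388,240)))):
    m=(c["color"].astype(int).sum(2)<(260 if nm=="T" else 200)).astype(np.uint8); n,l,st,ce=cv2.connectedComponentsWithStats(m,connectivity=4)
    for u,v in pts:
        i=l[v,u]; cs,_=cv2.findContours((l==i).astype(np.uint8),cv2.RETR_EXTERNAL,cv2.CHAIN_APPROX_NONE)
        P=np.array([ray(c,*p[0],.006)[:2] for p in cs[0]])
        print(nm,st[i],ray(c,*ce[i],.006)[:2].round(4),circ(P))
    # lid disc
    u,v=(178,263) if nm=="T" else (266,177)
    m=(c["color"].min(2)>(140 if nm=="T" else 120)).astype(np.uint8); n,l,st,ce=cv2.connectedComponentsWithStats(m); i=l[v+5,u+12]
    cs,_=cv2.findContours((l==i).astype(np.uint8),cv2.RETR_EXTERNAL,cv2.CHAIN_APPROX_NONE)
    P=np.array([ray(c,*p[0],.006)[:2] for p in cs[0]]); print("lid",st[i],circ(P))
```

```text
T [ 316  163   41   38 1240] [ 0.6581 -0.0168] (array([ 0.6585, -0.0168,  0.0411]), np.float64(0.0005))
T [ 303  205   42   40 1315] [0.5651 0.0018] (array([0.5654, 0.0019, 0.041 ]), np.float64(0.0005))
T [ 289  248   43   43 1405] [0.4721 0.0208] (array([0.4726, 0.0208, 0.041 ]), np.float64(0.0005))
lid [ 158  243   41   40 1273] (array([0.4643, 0.2829, 0.0395]), np.float64(0.0004))
S [267 229  43  25 874] [0.4734 0.0189] (array([0.4736, 0.0201, 0.0401]), np.float64(0.0007))
S [317 228  43  26 882] [ 5.664e-01 -1.000e-04] (array([0.5666, 0.0012, 0.0403]), np.float64(0.0006))
S [366 228  45  25 880] [ 0.6592 -0.0191] (array([ 0.6594, -0.0178,  0.0401]), np.float64(0.0008))
lid [248 163  37  23 586] (array([0.4656, 0.2822, 0.0427]), np.float64(0.0032))
```

Add to h.py:
```python
def go(*targets):
    from plant import telemetry
    s=telemetry.observe(); M=R.from_quat(s["ee_rot"])
    print("clock",s["clock"],"tcp",s["tcp_pos"].round(4),"w",round(float(s["grip_width"]),4),"gf",s["grip_force"])
    for t in targets: print(t,"->",M.inv().apply(np.array(t)-s["tcp_pos"]).round(4))
```

```bash
python3 -c "
from h import go
go((.6168,-.3275,.2),(.6168,-.3275,.037))"
```

```text
clock 0.1 tcp [ 0.1845 -0.5442  0.2416] w 0.0857 gf 0.0
(0.6168, -0.3275, 0.2) -> [ 0.479  -0.0663  0.0417]
(0.6168, -0.3275, 0.037) -> [ 0.479  -0.0661  0.2047]
```

drive_effector(
  moves=[0.479, -0.066, 0, 0, 0.479, -0.066, 0, 0, 0.479, -0.066, 0, 0, 0.479, -0.066, 0, 0, 0.479, -0.066, 0, 0, 0.479, -0.066, 0, 0, 0.479, -0.066, 0, 0, 0.479, -0.066, 0, 0, 0.479, -0.066, 0, 0, 0.479, -0.066, 0, 0, 0.479, -0.066, 0, 0, 0.479, -0.066, 0.04, 0],
  jaw=0.085,
  squeeze=20,
)

```text
clock: 1.1
tcp_pos: [0.6215, -0.3286, 0.2134]
ee_rot: [0.986, 0.164, 0.007, 0.004]
wrist_force: [1.3, -1.3, 1.6]
grip_width: 0.0853
grip_force: 0.0
```

drive_effector(
  moves=[0, 0, 0, 0, 0, 0, 0, 0, 0, 0, 0, 0, 0, 0, 0, 0],
)

```text
clock: 1.43
tcp_pos: [0.6139, -0.3307, 0.2084]
ee_rot: [0.987, 0.162, 0.001, 0.001]
wrist_force: [-0.1, 1.4, 0.5]
grip_width: 0.085
grip_force: 0.0
```

Run:
```python
from h import *
from plant import viewer
go((.6168,-.3275,.12),(.6168,-.3275,.037))
c=viewer.capture("wrist"); cv2.imwrite("pics/w1.png",c["color"][:,:,::-1])
q=near(cloud(c),(.6168,-.3275),.05); s=q[(q[:,2]>.062)&(q[:,2]<.075)]; print(circ(s[:,:2]) if len(s)>10 else len(s), np.nanmax(q[:,2]) if len(q) else 0)
```

```text
clock 1.4333 tcp [ 0.6139 -0.3307  0.2084] w 0.085 gf 0.0
(0.6168, -0.3275, 0.12) -> [ 0.0037 -0.0023  0.0884]
(0.6168, -0.3275, 0.037) -> [ 0.0036 -0.0024  0.1714]
(array([ 0.6177, -0.3269,  0.0297]), np.float64(0.0009)) 0.29070237639730484
```

View pics/w1.png

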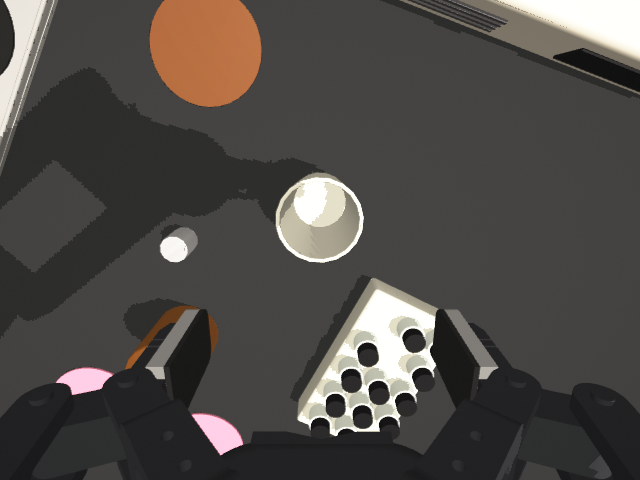

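The wrist view shows the beaker mouth at (319,220), in line with the gripper, with the fingers clear of the vial rack. I'll descend and grip.

drive_effector(
  moves=[0.003, -0.002, 0.03, 0, 0.003, -0.002, 0.06, 0, 0.003, -0.002, 0.085, 0, 0.003, -0.002, 0.11, 0, 0.003, -0.002, 0.13, 0, 0.003, -0.002, 0.15, 0, 0.003, -0.002, 0.163, 0, 0.003, -0.002, 0.17, 0, 0.003, -0.002, 0.17, 0, 0.003, -0.002, 0.17, 0],
)

```text
clock: 2.32
tcp_pos: [0.6169, -0.3274, 0.0381]
ee_rot: [0.987, 0.162, 0.001, 0.001]
wrist_force: [-0.3, -0.6, -0.2]
grip_width: 0.0851
grip_force: 0.0
```

drive_effector(
  moves=[0, 0, 0, 0, 0, 0, 0, 0, 0, 0, 0, 0, 0, 0, 0, 0, 0, 0, 0, 0, 0, 0, 0, 0, 0, 0, 0, 0, 0, 0, 0, 0],
  jaw=0.04,
  squeeze=20,
)

```text
clock: 2.98
tcp_pos: [0.6176, -0.3273, 0.039]
ee_rot: [0.987, 0.163, 0.001, 0.001]
wrist_force: [-0.3, -0.3, 6.4]
grip_width: 0.062
grip_force: 21.3
```

drive_effector(
  moves=[0, 0, 0, 0, 0, 0, 0, 0, 0, 0, 0, 0, 0, 0, 0, 0],
)

```text
clock: 3.32
tcp_pos: [0.6176, -0.3273, 0.039]
ee_rot: [0.987, 0.163, 0.001, 0.001]
wrist_force: [-0.3, -0.5, 5.9]
grip_width: 0.0619
grip_force: 21.3
```

```bash
python3 -c "
from h import go
go((.566,.0015,.18),(.6168,-.3275,.18))"
```

```text
clock 3.3167 tcp [ 0.6176 -0.3273  0.039 ] w 0.0619 gf 21.261180550209247
(0.566, 0.0015, 0.18) -> [ 0.0571 -0.3276 -0.1417]
(0.6168, -0.3275, 0.18) -> [-0.0005  0.0003 -0.141 ]
```

drive_effector(
  moves=[0, 0, -0.01, 0, 0, 0, -0.03, 0, 0, 0, -0.05, 0, 0, 0, -0.07, 0, 0.003, -0.015, -0.08, 0, 0.008, -0.04, -0.08, 0, 0.013, -0.07, -0.08, 0, 0.018, -0.1, -0.08, 0, 0.023, -0.13, -0.08, 0, 0.028, -0.16, -0.08, 0, 0.033, -0.19, -0.08, 0, 0.038, -0.22, -0.08, 0],
)

```text
clock: 4.32
tcp_pos: [0.5805, -0.1038, 0.1169]
ee_rot: [0.987, 0.163, -0.001, -0.0]
wrist_force: [0.2, 1.2, -0.7]
grip_width: 0.0621
grip_force: 22.3
```

drive_effector(
  moves=[0.005, -0.03, 0, 0, 0.01, -0.055, 0, 0, 0.013, -0.08, 0, 0, 0.016, -0.095, 0, 0, 0.018, -0.105, 0, 0, 0.019, -0.108, 0, 0, 0.019, -0.108, 0, 0, 0.019, -0.108, 0, 0],
)

```text
clock: 4.98
tcp_pos: [0.5653, 0.0017, 0.1171]
ee_rot: [0.987, 0.163, 0.0, 0.0]
wrist_force: [0.8, -0.4, -0.6]
grip_width: 0.0622
grip_force: 22.3
```

Run:
```python
from h import *
from plant import viewer
go((.566,.0015,.045))
for n in("side","top"):
    q=near(cloud(viewer.capture(n)),(.566,.0015),.06)
    for a,b in((.03,.15),): 
        s=q[(q[:,2]>a)&(q[:,2]<b)]; print(n,len(s),s[:,2].min() if len(s) else 0)
c=viewer.capture("side"); cv2.imwrite("pics/s1.png",c["color"][:,:,::-1])
```

```text
clock 4.9833 tcp [0.5653 0.0017 0.1171] w 0.0622 gf 22.31876918056514
(0.566, 0.0015, 0.045) -> [0.0006 0.0004 0.0721]
side 1270 0.07701899666690959
top 0 0
```

View pics/s1.png

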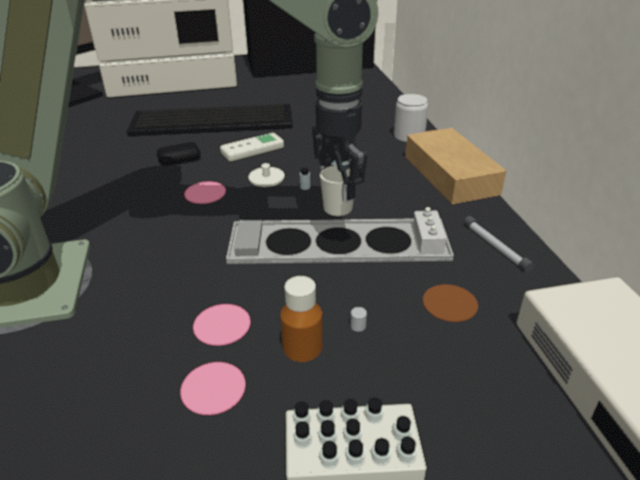

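The side view shows the beaker held upright at (338,192) over the middle pad. I'll lower and release it.

drive_effector(
  moves=[0.001, 0, 0.015, 0, 0.001, 0, 0.03, 0, 0.001, 0, 0.045, 0, 0.001, 0, 0.057, 0, 0.001, 0, 0.064, 0, 0.001, 0, 0.068, 0, 0.001, 0, 0.07, 0, 0.001, 0, 0.071, 0, 0.001, 0, 0.071, 0, 0.001, 0, 0.071, 0],
)

```text
clock: 5.97
tcp_pos: [0.5666, 0.0024, 0.0466]
ee_rot: [0.987, 0.163, 0.001, 0.0]
wrist_force: [0.1, -1.4, -0.7]
grip_width: 0.0621
grip_force: 22.3
```

drive_effector(
  moves=[0, 0, 0, 0, 0, 0, 0, 0, 0, 0, 0, 0, 0, 0, 0, 0, 0, 0, 0, 0, 0, 0, 0, 0],
  jaw=0.085,
)

```text
clock: 6.47
tcp_pos: [0.5662, 0.0025, 0.0461]
ee_rot: [0.987, 0.163, 0.0, 0.0]
wrist_force: [-0.3, 0.1, 0.6]
grip_width: 0.0848
grip_force: 0.0
```

```bash
python3 -c "
from h import go
go((.566,.0015,.2),(.4512,-.246,.2),(.4512,-.246,.099))"
```

```text
clock 6.4667 tcp [0.5662 0.0025 0.0461] w 0.0848 gf 0.0
(0.566, 0.0015, 0.2) -> [-0.0005  0.0009 -0.1539]
(0.4512, -0.246, 0.2) -> [-0.1887  0.1984 -0.1539]
(0.4512, -0.246, 0.099) -> [-0.1887  0.1984 -0.0529]
```

drive_effector(
  moves=[0, 0, -0.03, 0, 0, 0, -0.06, 0, 0, 0, -0.09, 0, 0, 0, -0.12, 0, 0, 0, -0.154, 0, -0.02, 0.02, -0.154, 0, -0.045, 0.048, -0.154, 0, -0.07, 0.075, -0.154, 0, -0.095, 0.1, -0.154, 0, -0.12, 0.125, -0.154, 0, -0.145, 0.152, -0.154, 0, -0.165, 0.174, -0.154, 0],
)

```text
clock: 7.47
tcp_pos: [0.4644, -0.2171, 0.2002]
ee_rot: [0.987, 0.162, -0.0, 0.0]
wrist_force: [0.8, 0.2, -0.2]
grip_width: 0.085
grip_force: 0.0
```

drive_effector(
  moves=[-0.01, 0.01, 0, 0, -0.019, 0.02, 0, 0, -0.022, 0.023, 0, 0, -0.023, 0.024, 0, 0, -0.023, 0.024, 0, 0, -0.023, 0.024, 0, 0],
)

```text
clock: 7.97
tcp_pos: [0.452, -0.2447, 0.2]
ee_rot: [0.987, 0.163, 0.0, -0.0]
wrist_force: [0.1, 0.1, 0.2]
grip_width: 0.0848
grip_force: 0.0
```

Run:
```python
from h import *
from plant import viewer
go((.4512,-.246,.099))
for n in("side","top","wrist"):
    W=cloud(viewer.capture(n))
    for nm,o,hs in(("beaker",(.566,.0015),((.03,.07),(.07,.08))),("cap",(.4512,-.246),((.095,.118),))):
        q=near(W,o,.045)
        for a,b in hs:
            s=q[(q[:,2]>a)&(q[:,2]<b)]
            if len(s)>12: print(n,nm,a,b,len(s),circ(s[:,:2]),s[:,2].max())
```

```text
clock 7.9667 tcp [ 0.452  -0.2447  0.2   ] w 0.0848 gf 0.0
(0.4512, -0.246, 0.099) -> [-0.0012  0.001   0.101 ]
side beaker 0.03 0.07 539 (array([0.567 , 0.0017, 0.0282]), np.float64(0.0013)) 0.06998248289998188
side beaker 0.07 0.08 148 (array([0.5664, 0.0015, 0.0302]), np.float64(0.0011)) 0.07749972200758815
side cap 0.095 0.118 368 (array([ 0.4513, -0.2456,  0.0207]), np.float64(0.0006)) 0.11798161003060592
top beaker 0.03 0.07 334 (array([0.5648, 0.0018, 0.0277]), np.float64(0.001)) 0.06992774038033533
top beaker 0.07 0.08 200 (array([0.5657, 0.0019, 0.0299]), np.float64(0.0009)) 0.07848184921864676
top cap 0.095 0.118 31 (array([ 0.4513, -0.247 ,  0.0209]), np.float64(0.0003)) 0.11767724628653398
wrist cap 0.095 0.118 558 (array([ 0.4508, -0.2459,  0.0207]), np.float64(0.0001)) 0.117984353935422
```

The beaker is within 1 mm of the middle pad's centre. Bottle next.

drive_effector(
  moves=[-0.001, 0.001, 0.025, 0, -0.001, 0.001, 0.05, 0, -0.001, 0.001, 0.07, 0, -0.001, 0.001, 0.085, 0, -0.001, 0.001, 0.095, 0, -0.001, 0.001, 0.101, 0, -0.001, 0.001, 0.101, 0, -0.001, 0.001, 0.101, 0],
)

```text
clock: 8.78
tcp_pos: [0.4516, -0.2468, 0.0995]
ee_rot: [0.987, 0.163, 0.0, 0.0]
wrist_force: [0.4, -0.5, 0.1]
grip_width: 0.0852
grip_force: 0.0
```

drive_effector(
  moves=[0, 0, 0, 0, 0, 0, 0, 0, 0, 0, 0, 0, 0, 0, 0, 0, 0, 0, 0, 0, 0, 0, 0, 0, 0, 0, 0, 0, 0, 0, 0, 0, 0, 0, 0, 0, 0, 0, 0, 0, 0, 0, 0, 0, 0, 0, 0, 0],
  jaw=0.02,
  squeeze=40,
)

```text
clock: 9.78
tcp_pos: [0.4514, -0.2468, 0.0998]
ee_rot: [0.987, 0.163, 0.001, 0.0]
wrist_force: [-1.5, 0.8, 6.1]
grip_width: 0.0411
grip_force: 40.4
```

```bash
python3 -c "
from h import go
go((.473,.0205,.16),(.473,.0205,.105))"
```

```text
clock 9.7833 tcp [ 0.4514 -0.2468  0.0998] w 0.0411 gf 40.43151676654816
(0.473, 0.0205, 0.16) -> [ 0.1063 -0.2462 -0.0603]
(0.473, 0.0205, 0.105) -> [ 0.1063 -0.2463 -0.0053]
```

drive_effector(
  moves=[0, 0, -0.01, 0, 0, 0, -0.03, 0, 0, 0, -0.05, 0, 0.005, -0.012, -0.06, 0, 0.014, -0.032, -0.06, 0, 0.024, -0.055, -0.06, 0, 0.034, -0.079, -0.06, 0, 0.044, -0.102, -0.06, 0, 0.054, -0.125, -0.06, 0, 0.064, -0.148, -0.06, 0, 0.074, -0.171, -0.06, 0, 0.084, -0.195, -0.06, 0],
)

```text
clock: 10.78
tcp_pos: [0.4672, -0.0332, 0.1588]
ee_rot: [0.987, 0.163, -0.001, -0.0]
wrist_force: [1.3, -0.1, -3.1]
grip_width: 0.0407
grip_force: 41.3
```

drive_effector(
  moves=[0.009, -0.02, 0, 0, 0.015, -0.036, 0, 0, 0.019, -0.046, 0, 0, 0.021, -0.05, 0, 0, 0.022, -0.051, 0, 0, 0.022, -0.051, 0, 0, 0.022, -0.051, 0, 0, 0.022, -0.051, 0, 0],
)

```text
clock: 11.45
tcp_pos: [0.4725, 0.0196, 0.159]
ee_rot: [0.987, 0.162, -0.0, 0.0]
wrist_force: [0.3, 0.3, -3.5]
grip_width: 0.0409
grip_force: 41.3
```

Run:
```python
from h import *
from plant import viewer
go((.473,.0205,.106))
q=near(cloud(viewer.capture("side")),(.473,.0205),.045); s=q[(q[:,2]>.03)&(q[:,2]<.12)]
for a in(.05,.08,.1): t=s[(s[:,2]>a)&(s[:,2]<a+.025)]; print(len(t),circ(t[:,:2]))
print(s[:,2].min())
```

```text
clock 11.45 tcp [0.4725 0.0196 0.159 ] w 0.0409 gf 41.30053639411926
(0.473, 0.0205, 0.106) -> [ 0.0008 -0.0007  0.053 ]
218 (array([0.4725, 0.0208, 0.0296]), np.float64(0.0009))
385 (array([0.4724, 0.0206, 0.0295]), np.float64(0.0009))
322 (array([0.4724, 0.0211, 0.0298]), np.float64(0.0009))
0.057837712374613326
```

drive_effector(
  moves=[0.001, 0, 0.012, 0, 0.001, 0, 0.024, 0, 0.001, 0, 0.036, 0, 0.001, 0, 0.044, 0, 0.001, 0, 0.049, 0, 0.001, 0, 0.052, 0, 0.001, 0, 0.053, 0, 0.001, 0, 0.053, 0, 0.001, 0, 0.053, 0],
)

```text
clock: 12.25
tcp_pos: [0.4739, 0.0206, 0.1065]
ee_rot: [0.987, 0.163, 0.001, 0.0]
wrist_force: [-1.5, -0.1, -3.3]
grip_width: 0.041
grip_force: 41.6
```

drive_effector(
  moves=[0, 0, 0, 0, 0, 0, 0, 0, 0, 0, 0, 0, 0, 0, 0, 0, 0, 0, 0, 0, 0, 0, 0, 0, 0, 0, 0, 0, 0, 0, 0, 0],
  jaw=0.07,
)

```text
clock: 12.92
tcp_pos: [0.4735, 0.0206, 0.106]
ee_rot: [0.987, 0.163, -0.0, 0.0]
wrist_force: [-0.9, -0.1, -0.1]
grip_width: 0.0699
grip_force: 0.0
```

```bash
python3 -c "
from h import go
go((.473,.0205,.2),(.6288,.2936,.2),(.6288,.2936,.074))"
```

```text
clock 12.9167 tcp [0.4735 0.0206 0.106 ] w 0.0699 gf 0.0
(0.473, 0.0205, 0.2) -> [-0.0005 -0.     -0.094 ]
(0.6288, 0.2936, 0.2) -> [ 0.2347 -0.2086 -0.094 ]
(0.6288, 0.2936, 0.074) -> [ 0.2347 -0.2086  0.032 ]
```

drive_effector(
  moves=[0, 0, -0.03, 0, 0, 0, -0.06, 0, 0, 0, -0.094, 0, 0.025, -0.022, -0.094, 0, 0.052, -0.046, -0.094, 0, 0.08, -0.07, -0.094, 0, 0.108, -0.095, -0.094, 0, 0.135, -0.12, -0.094, 0, 0.163, -0.145, -0.094, 0, 0.19, -0.168, -0.094, 0, 0.212, -0.188, -0.094, 0, 0.226, -0.2, -0.094, 0],
)

```text
clock: 13.92
tcp_pos: [0.6243, 0.2857, 0.1992]
ee_rot: [0.987, 0.164, 0.0, -0.0]
wrist_force: [0.2, -0.5, 0.2]
grip_width: 0.0704
grip_force: 0.0
```

drive_effector(
  moves=[0.006, -0.006, 0, 0, 0.009, -0.008, 0, 0, 0.009, -0.008, 0, 0, 0.009, -0.008, 0, 0, 0.009, -0.008, 0, 0],
)

```text
clock: 14.33
tcp_pos: [0.6288, 0.2918, 0.2003]
ee_rot: [0.987, 0.162, -0.0, 0.0]
wrist_force: [0.4, -0.3, 0.4]
grip_width: 0.07
grip_force: 0.0
```

Run:
```python
from h import *
from plant import viewer
go((.6288,.2936,.074))
for n in("side","top","wrist"):
    W=cloud(viewer.capture(n))
    for nm,o,hs in(("bottle",(.473,.0205),((.02,.07),(.1,.124))),("flask",(.6288,.2936),((.07,.095),(.099,.113)))):
        q=near(W,o,.045)
        for a,b in hs:
            s=q[(q[:,2]>a)&(q[:,2]<b)]
            if len(s)>12: print(n,nm,a,b,len(s),circ(s[:,:2]),q[q[:,2]<.15][:,2].max())
```

```text
clock 14.3333 tcp [0.6288 0.2918 0.2003] w 0.07 gf 0.0
(0.6288, 0.2936, 0.074) -> [ 0.0006 -0.0018  0.1263]
side bottle 0.02 0.07 709 (array([0.474 , 0.0219, 0.0297]), np.float64(0.0009)) 0.1301025081010866
side bottle 0.1 0.124 274 (array([0.4739, 0.0221, 0.0207]), np.float64(0.001)) 0.1301025081010866
side flask 0.07 0.095 120 (array([0.6286, 0.2927, 0.0126]), np.float64(0.0013)) 0.11796433523867128
side flask 0.099 0.113 81 (array([0.6291, 0.2939, 0.0154]), np.float64(0.0014)) 0.11796433523867128
top bottle 0.02 0.07 91 (array([0.4733, 0.0208, 0.0297]), np.float64(0.0002)) 0.1313485415823734
top bottle 0.1 0.124 40 (array([0.4734, 0.0208, 0.0207]), np.float64(0.0001)) 0.1313485415823734
top flask 0.07 0.095 84 (array([0.6283, 0.2934, 0.0138]), np.float64(0.0004)) 0.11839817188285173
top flask 0.099 0.113 79 (array([0.6274, 0.2919, 0.0141]), np.float64(0.0011)) 0.11839817188285173
wrist bottle 0.02 0.07 496 (array([0.4737, 0.0216, 0.0297]), np.float64(0.0003)) 0.07722961779314552
wrist flask 0.07 0.095 260 (array([0.6286, 0.2942, 0.0139]), np.float64(0.0001)) 0.11671213431772776
wrist flask 0.099 0.113 288 (array([0.6288, 0.2943, 0.0155]), np.float64(0.0002)) 0.11671213431772776
```

drive_effector(
  moves=[0.001, -0.002, 0.025, 0, 0.001, -0.002, 0.05, 0, 0.001, -0.002, 0.075, 0, 0.001, -0.002, 0.095, 0, 0.001, -0.002, 0.11, 0, 0.001, -0.002, 0.12, 0, 0.001, -0.002, 0.126, 0, 0.001, -0.002, 0.126, 0, 0.001, -0.002, 0.126, 0],
)

```text
clock: 15.23
tcp_pos: [0.63, 0.2953, 0.0747]
ee_rot: [0.987, 0.163, 0.001, -0.0]
wrist_force: [-0.4, -0.3, 0.7]
grip_width: 0.0699
grip_force: 0.0
```

drive_effector(
  moves=[0, 0, 0, 0, 0, 0, 0, 0, 0, 0, 0, 0, 0, 0, 0, 0, 0, 0, 0, 0, 0, 0, 0, 0, 0, 0, 0, 0, 0, 0, 0, 0, 0, 0, 0, 0, 0, 0, 0, 0, 0, 0, 0, 0, 0, 0, 0, 0],
  jaw=0.01,
  squeeze=30,
)

```text
clock: 16.23
tcp_pos: [0.6302, 0.2953, 0.0751]
ee_rot: [0.987, 0.163, 0.001, -0.0]
wrist_force: [-0.5, -2.1, 6.3]
grip_width: 0.0302
grip_force: 29.1
```

```bash
python3 -c "
from h import go
go((.659,-.0175,.16),(.659,-.0175,.08))"
```

```text
clock 16.2333 tcp [0.6302 0.2953 0.0751] w 0.0302 gf 29.101825400730377
(0.659, -0.0175, 0.16) -> [-0.073   0.3055 -0.085 ]
(0.659, -0.0175, 0.08) -> [-0.0731  0.3055 -0.005 ]
```

drive_effector(
  moves=[0, 0, -0.005, 0, 0, 0, -0.015, 0, 0, 0, -0.025, 0, 0, 0, -0.03, 0, 0, 0, -0.03, 0],
)

```text
clock: 16.65
tcp_pos: [0.6304, 0.2958, 0.106]
ee_rot: [0.987, 0.163, 0.002, -0.0]
wrist_force: [-0.0, 0.2, -2.0]
grip_width: 0.0298
grip_force: 30.2
```

Run:
```python
from h import *
from plant import viewer
go((.659,-.0175,.16))
for n in("side","wrist"):
    c=viewer.capture(n); q=near(cloud(c),(.6302,.2953),.045); 
    for a in(.034,.05,.065,.08): t=q[(q[:,2]>a)&(q[:,2]<a+.015)]; print(n,a,len(t),circ(t[:,:2]) if len(t)>12 else "")
    if n=="side": cv2.imwrite("pics/s2.png",cv2.resize(c["color"][60:220,230:430,::-1],(800,600)[:2]))
```

```text
clock 16.65 tcp [0.6304 0.2958 0.106 ] w 0.0298 gf 30.171988022229925
(0.659, -0.0175, 0.16) -> [-0.0734  0.3059 -0.0544]
side 0.034 197 (array([0.6304, 0.2942, 0.0324]), np.float64(0.0018))
side 0.05 186 (array([0.6301, 0.2947, 0.0276]), np.float64(0.002))
side 0.065 151 (array([0.6298, 0.2949, 0.0222]), np.float64(0.0021))
side 0.08 113 (array([0.6302, 0.2952, 0.0176]), np.float64(0.002))
wrist 0.034 2125 (array([0.6289, 0.2946, 0.0322]), np.float64(0.0011))
wrist 0.05 2572 (array([0.6285, 0.2947, 0.0273]), np.float64(0.0013))
wrist 0.065 2467 (array([0.628 , 0.2948, 0.0224]), np.float64(0.0013))
wrist 0.08 2230 (array([0.629 , 0.2954, 0.0162]), np.float64(0.0013))
```

View pics/s2.png

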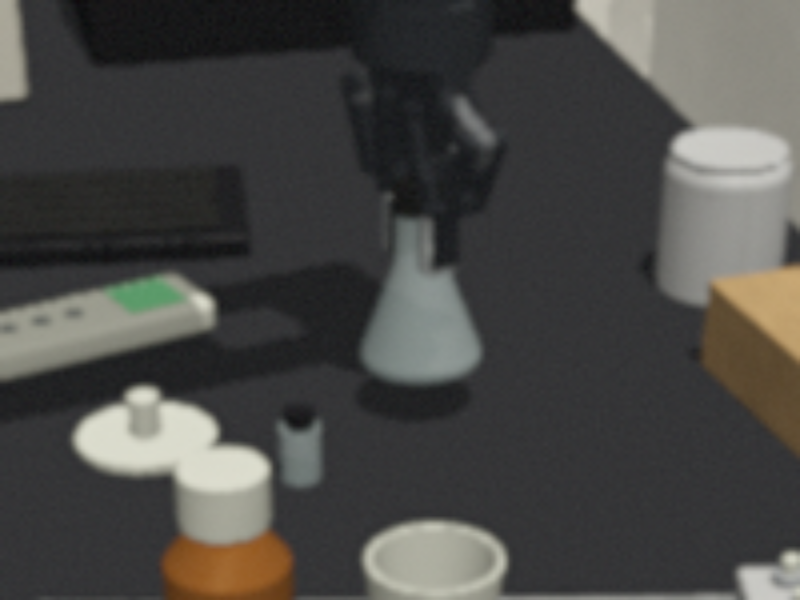

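The crop shows the flask hanging upright from its neck at (420,290), clear of the bench. I'll carry it to the far pad.

drive_effector(
  moves=[0, 0, -0.02, 0, 0, 0, -0.04, 0, -0.002, 0.01, -0.054, 0, -0.007, 0.03, -0.054, 0, -0.013, 0.055, -0.054, 0, -0.019, 0.08, -0.054, 0, -0.025, 0.105, -0.054, 0, -0.031, 0.13, -0.054, 0, -0.037, 0.155, -0.054, 0, -0.043, 0.18, -0.054, 0, -0.049, 0.205, -0.054, 0, -0.055, 0.23, -0.054, 0],
)

```text
clock: 17.75
tcp_pos: [0.6509, 0.0577, 0.1578]
ee_rot: [0.987, 0.163, -0.0, 0.0]
wrist_force: [-0.4, 0.2, -3.1]
grip_width: 0.0302
grip_force: 30.2
```

drive_effector(
  moves=[-0.006, 0.025, 0, 0, -0.01, 0.045, 0, 0, -0.014, 0.06, 0, 0, -0.017, 0.07, 0, 0, -0.018, 0.075, 0, 0, -0.018, 0.076, 0, 0, -0.018, 0.076, 0, 0, -0.018, 0.076, 0, 0],
)

```text
clock: 18.42
tcp_pos: [0.6586, -0.0169, 0.158]
ee_rot: [0.987, 0.163, -0.0, -0.0]
wrist_force: [-0.3, 0.7, -2.7]
grip_width: 0.0304
grip_force: 30.2
```

Run:
```python
from h import *
from plant import viewer
go((.659,-.0175,.081))
c=viewer.capture("side"); q=near(cloud(c),(.659,-.0175),.06); q=q[q[:,2]>.07]; print(np.sort(q[:,2])[:20:5])
for a in(.09,.105,.12): t=q[(q[:,2]>a)&(q[:,2]<a+.015)]; print(a,len(t),circ(t[:,:2]) if len(t)>12 else "")
```

```text
clock 18.4167 tcp [ 0.6586 -0.0169  0.158 ] w 0.0304 gf 30.237348335867864
(0.659, -0.0175, 0.081) -> [0.0002 0.0007 0.077 ]
[0.08305037 0.08434351 0.08480688 0.08527514]
0.09 350 (array([ 0.6574, -0.0183,  0.0316]), np.float64(0.0018))
0.105 305 (array([ 0.6573, -0.0183,  0.0264]), np.float64(0.0017))
0.12 241 (array([ 0.6574, -0.0168,  0.022 ]), np.float64(0.0016))
```

drive_effector(
  moves=[0.001, 0, 0.015, 0, 0.001, 0, 0.03, 0, 0.001, 0, 0.045, 0, 0.001, 0, 0.058, 0, 0.001, 0, 0.067, 0, 0.001, 0, 0.073, 0, 0.001, 0, 0.076, 0, 0.001, 0, 0.077, 0, 0.001, 0, 0.077, 0, 0.001, 0, 0.077, 0],
)

```text
clock: 19.3
tcp_pos: [0.6601, -0.0176, 0.0817]
ee_rot: [0.987, 0.163, 0.001, 0.0]
wrist_force: [0.1, -0.8, -1.4]
grip_width: 0.03
grip_force: 30.2
```

drive_effector(
  moves=[0, 0, 0, 0, 0, 0, 0, 0, 0, 0, 0, 0, 0, 0, 0, 0, 0, 0, 0, 0, 0, 0, 0, 0, 0, 0, 0, 0, 0, 0, 0, 0],
  jaw=0.06,
)

```text
clock: 19.97
tcp_pos: [0.6596, -0.0176, 0.0811]
ee_rot: [0.987, 0.163, 0.0, 0.0]
wrist_force: [-1.0, -0.4, -0.9]
grip_width: 0.0601
grip_force: 0.0
```

```bash
python3 -c "
from h import go
go((.659,-.0175,.2),(.4648,.2826,.2),(.4648,.2826,.020))"
```

```text
clock 19.9667 tcp [ 0.6596 -0.0176  0.0811] w 0.0601 gf 0.0
(0.659, -0.0175, 0.2) -> [-0.0006 -0.0003 -0.1189]
(0.4648, 0.2826, 0.2) -> [-0.0881 -0.3469 -0.119 ]
(0.4648, 0.2826, 0.02) -> [-0.0881 -0.3469  0.061 ]
```

drive_effector(
  moves=[0, 0, -0.025, 0, 0, 0, -0.055, 0, 0, 0, -0.085, 0, 0, 0, -0.119, 0, -0.008, -0.03, -0.119, 0, -0.017, -0.065, -0.119, 0, -0.026, -0.1, -0.119, 0, -0.035, -0.135, -0.119, 0, -0.044, -0.17, -0.119, 0, -0.053, -0.205, -0.119, 0, -0.062, -0.24, -0.119, 0, -0.071, -0.275, -0.119, 0],
)

```text
clock: 20.97
tcp_pos: [0.5029, 0.2213, 0.2002]
ee_rot: [0.987, 0.163, 0.0, -0.0]
wrist_force: [1.2, -0.6, 0.0]
grip_width: 0.0601
grip_force: 0.0
```

drive_effector(
  moves=[-0.009, -0.035, 0, 0, -0.014, -0.055, 0, 0, -0.016, -0.068, 0, 0, -0.017, -0.072, 0, 0, -0.017, -0.072, 0.05, 0, -0.017, -0.072, 0.08, 0, -0.017, -0.072, 0.08, 0, -0.017, -0.072, 0.08, 0],
)

```text
clock: 21.63
tcp_pos: [0.4646, 0.2814, 0.1188]
ee_rot: [0.987, 0.162, -0.002, 0.001]
wrist_force: [0.3, -0.5, 1.0]
grip_width: 0.06
grip_force: 0.0
```

Run:
```python
from h import *
from plant import viewer
go((.4648,.2826,.020))
for n in("side","top","wrist"):
    c=viewer.capture(n); W=cloud(c)
    for nm,o,hs,r in(("flask",(.659,-.0175),((.01,.02),(.075,.1),(.105,.115)),.045),("knob",(.4648,.2826),((.015,.036),),.02)):
        q=near(W,o,r)
        for a,b in hs:
            s=q[(q[:,2]>a)&(q[:,2]<b)]
            if len(s)>12: print(n,nm,a,b,len(s),circ(s[:,:2]),s[:,:2].mean(0).round(4),q[q[:,2]<.14][:,2].max())
cv2.imwrite("pics/w2.png",c["color"][:,:,::-1])
```

```text
clock 21.6333 tcp [0.4646 0.2814 0.1188] w 0.06 gf 0.0
(0.4648, 0.2826, 0.02) -> [ 0.001  -0.0012  0.0988]
side flask 0.01 0.02 198 (array([ 0.659 , -0.019 ,  0.0332]), np.float64(0.0012)) [ 0.6498 -0.042 ] 0.12350953563387013
side flask 0.075 0.1 178 (array([-132.5799, -334.8385,  360.3451]), np.float64(0.0028)) [ 0.6554 -0.0289] 0.12350953563387013
side flask 0.105 0.115 88 (array([ 0.6591, -0.0189,  0.0154]), np.float64(0.0009)) [ 0.6553 -0.0302] 0.12350953563387013
side knob 0.015 0.036 75 (array([0.4662, 0.2822, 0.0075]), np.float64(0.0016)) [0.4654 0.279 ] 0.03371393455025584
top flask 0.01 0.02 117 (array([ 0.6586, -0.0197,  0.0332]), np.float64(0.0008)) [ 0.6402 -0.0191] 0.12422466481482175
top flask 0.075 0.1 67 (array([-325.4834,   17.4794,  326.5994]), np.float64(0.0023)) [ 0.6477 -0.0189] 0.12422466481482175
top flask 0.105 0.115 33 (array([ 0.6585, -0.0196,  0.0156]), np.float64(0.0004)) [ 0.6462 -0.0196] 0.12422466481482175
top knob 0.015 0.036 92 (array([0.4642, 0.2812, 0.0069]), np.float64(0.0016)) [0.4641 0.2806] 0.034543510346636164
wrist knob 0.015 0.036 818 (array([0.4666, 0.284 , 0.0067]), np.float64(0.0016)) [0.467  0.2841] 0.033402527357312695
```

View pics/w2.png

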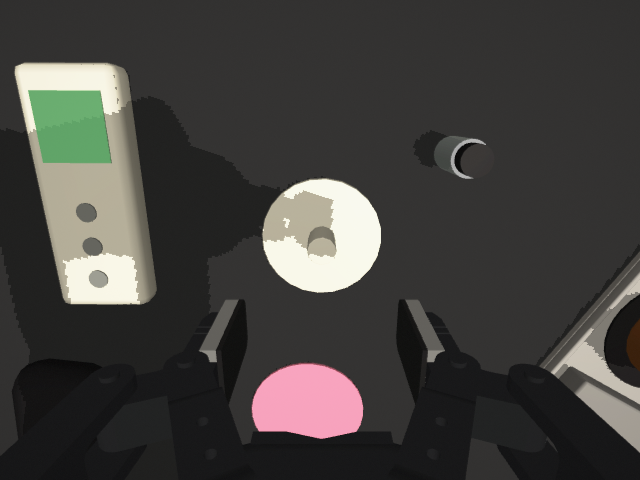

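The wrist view shows the lid with its knob at (321,245), centred between the fingers. The flask stands upright, about 2 mm from the far pad's centre. I'll descend to the knob.

drive_effector(
  moves=[0.002, -0.001, 0.02, 0, 0.002, -0.001, 0.04, 0, 0.002, -0.001, 0.06, 0, 0.002, -0.001, 0.075, 0, 0.002, -0.001, 0.087, 0, 0.002, -0.001, 0.094, 0, 0.002, -0.001, 0.097, 0, 0.002, -0.001, 0.097, 0, 0.002, -0.001, 0.097, 0],
)

```text
clock: 22.53
tcp_pos: [0.4674, 0.2847, 0.0242]
ee_rot: [0.987, 0.163, 0.001, -0.0]
wrist_force: [0.6, 0.3, -0.2]
grip_width: 0.0599
grip_force: 0.0
```

drive_effector(
  moves=[0, 0, 0, 0, 0, 0, 0, 0, 0, 0, 0, 0, 0, 0, 0, 0, 0, 0, 0, 0, 0, 0, 0, 0, 0, 0, 0, 0, 0, 0, 0, 0, 0, 0, 0, 0, 0, 0, 0, 0, 0, 0, 0, 0, 0, 0, 0, 0],
  jaw=0.01,
  squeeze=30,
)

```text
clock: 23.53
tcp_pos: [0.4667, 0.2845, 0.0236]
ee_rot: [0.987, 0.163, 0.0, -0.0]
wrist_force: [-1.0, -1.6, 5.6]
grip_width: 0.0169
grip_force: 29.3
```

```bash
python3 -c "
from h import go
go((.4655,.283,.02),(.566,.0016,.17))"
```

```text
clock 23.5333 tcp [0.4667 0.2845 0.0236] w 0.0169 gf 29.341542720794678
(0.4655, 0.283, 0.02) -> [-0.0017  0.001   0.0036]
(0.566, 0.0016, 0.17) -> [ 0.0033  0.2998 -0.1464]
```

drive_effector(
  moves=[0, 0, -0.015, 0, 0, 0, -0.045, 0, 0, 0, -0.075, 0, 0, 0, -0.105, 0, 0, 0.02, -0.12, 0, 0, 0.05, -0.12, 0, 0.001, 0.08, -0.12, 0, 0.001, 0.11, -0.12, 0, 0.001, 0.14, -0.12, 0, 0.002, 0.17, -0.12, 0, 0.002, 0.2, -0.12, 0, 0.003, 0.23, -0.12, 0],
)

```text
clock: 24.53
tcp_pos: [0.543, 0.066, 0.1426]
ee_rot: [0.987, 0.163, -0.0, -0.0]
wrist_force: [0.2, -0.3, -1.6]
grip_width: 0.0171
grip_force: 29.4
```

drive_effector(
  moves=[0, 0.025, 0, 0, 0, 0.045, 0, 0, 0, 0.058, 0, 0, 0, 0.065, 0, 0, 0, 0.069, 0, 0, 0, 0.07, 0, 0, 0, 0.07, 0, 0, 0, 0.07, 0, 0],
)

```text
clock: 25.2
tcp_pos: [0.5653, 0.0021, 0.143]
ee_rot: [0.987, 0.163, -0.0, -0.0]
wrist_force: [-0.9, 0.5, -0.5]
grip_width: 0.0166
grip_force: 29.4
```

Run:
```python
from h import *
from plant import viewer
go((.566,.0016,.0955))
c=viewer.capture("side"); W=cloud(c)
q=near(W,(.566,.0016),.05); s=q[(q[:,2]>.1)&(q[:,2]<.135)&True]; print(len(s),np.percentile(s[:,2],[1,25,50,75]).round(4))
m=((c["color"].min(2)>90)&(np.hypot(W[...,0]-.566,W[...,1]-.0016)<.055)&(W[...,2]>.11)&(W[...,2]<.15)).astype(np.uint8)
cs,_=cv2.findContours(m,cv2.RETR_EXTERNAL,cv2.CHAIN_APPROX_NONE); k=max(cs,key=cv2.contourArea)
P=np.array([W[p[0][1],p[0][0]] for p in k]); lo=P[(P[:,2]<.131)]; print(len(lo),circ(lo[:,:2],.04),lo[:,2].mean())
d=W[(m>0)&(W[...,2]<.131)]; A=np.c_[d[:,:2],np.ones(len(d))]; print("plane",np.linalg.lstsq(A,d[:,2],rcond=None)[0].round(3))
cv2.imwrite("pics/s3.png",cv2.resize(c["color"][100:280,220:460,::-1],(800,600)))
```

```text
clock 25.2 tcp [0.5653 0.0021 0.143 ] w 0.0166 gf 29.400095343589783
(0.566, 0.0016, 0.0955) -> [0.0005 0.0007 0.0475]
749 [0.12   0.1245 0.1253 0.126 ]
85 (array([0.5638, 0.0025, 0.04  ]), np.float64(0.0013)) 0.12279875133244092
plane [0.005 0.023 0.122]
```

View pics/s3.png

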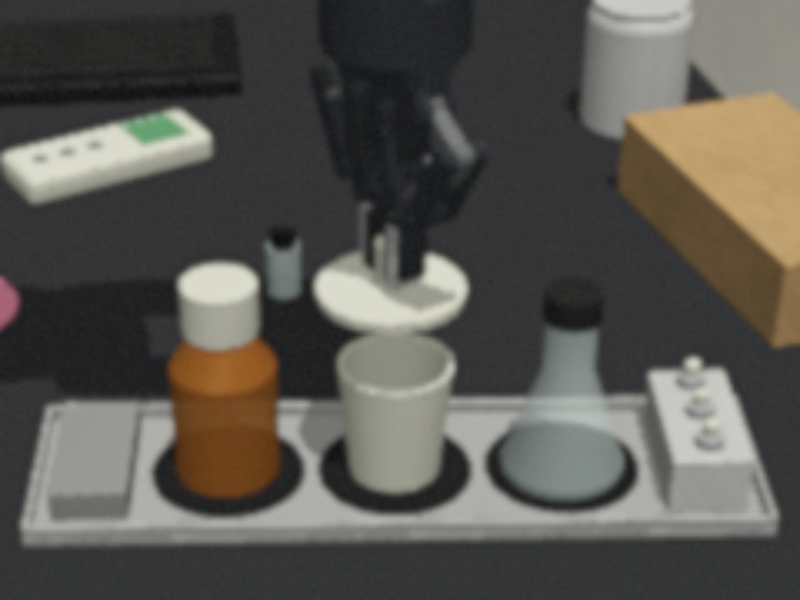

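The crop shows the lid level at (390,290) above the beaker mouth. The bottle, beaker and flask all stand on their pads. I'll lower the lid with a 2 mm correction.

drive_effector(
  moves=[0.002, 0.001, 0.01, 0, 0.002, 0.001, 0.02, 0, 0.002, 0.001, 0.028, 0, 0.002, 0.001, 0.034, 0, 0.002, 0.001, 0.038, 0, 0.002, 0.001, 0.041, 0, 0.002, 0.001, 0.0425, 0, 0.002, 0.001, 0.0435, 0, 0.002, 0.001, 0.0435, 0, 0.002, 0.001, 0.0435, 0],
)

```text
clock: 26.08
tcp_pos: [0.5681, 0.0008, 0.0999]
ee_rot: [0.987, 0.163, 0.001, 0.0]
wrist_force: [-0.0, -0.3, 1.1]
grip_width: 0.017
grip_force: 29.4
```

drive_effector(
  moves=[0, 0, 0, 0, 0, 0, 0, 0, 0, 0, 0, 0, 0, 0, 0, 0, 0, 0, 0, 0, 0, 0, 0, 0, 0, 0, 0, 0, 0, 0, 0, 0],
  jaw=0.05,
)

```text
clock: 26.75
tcp_pos: [0.5678, 0.0009, 0.0995]
ee_rot: [0.987, 0.163, -0.0, 0.0]
wrist_force: [0.1, -0.6, 0.0]
grip_width: 0.05
grip_force: 0.0
```

drive_effector(
  moves=[0, 0, -0.02, 0, 0, 0, -0.05, 0, 0, 0, -0.08, 0, 0, 0, -0.11, 0, 0, 0, -0.14, 0, 0, -0.03, -0.14, 0, 0, -0.07, -0.14, 0, 0, -0.11, -0.14, 0, 0, -0.15, -0.14, 0, 0, -0.18, -0.14, 0, 0, -0.2, -0.14, 0, 0, -0.2, -0.14, 0],
)

```text
clock: 27.75
tcp_pos: [0.5022, 0.1936, 0.2396]
ee_rot: [0.986, 0.165, -0.0, -0.001]
wrist_force: [-0.4, -0.3, -0.0]
grip_width: 0.0501
grip_force: 0.0
```

Run:
```python
from h import *
from plant import viewer
for n in("side","top"):
    c=viewer.capture(n); W=cloud(c)
    for nm,o,hs in(("bottle",(.473,.0205),((.02,.07),(.1,.124))),("beaker",(.566,.0015),((.02,.07),)),("flask",(.659,-.0175),((.01,.02),(.105,.115)))):
        q=near(W,o,.045)
        for a,b in hs:
            s=q[(q[:,2]>a)&(q[:,2]<b)]
            if len(s)>12: print(n,nm,a,b,len(s),circ(s[:,:2]))
    q=near(W,(.566,.0016),.05); d=q[(q[:,2]>.078)&(q[:,2]<.088)]; print(n,"lid",len(d),((d.min(0)+d.max(0))/2).round(4),np.linalg.lstsq(np.c_[d[:,:2]-[.566,.0016],np.ones(len(d))],d[:,2],rcond=None)[0].round(3))
    m=((c["color"].min(2)>100)&(np.hypot(W[...,0]-.566,W[...,1]-.0016)<.055)&(W[...,2]>.079)).astype(np.uint8)
    k=max(cv2.findContours(m,0,1)[0],key=cv2.contourArea); P=np.array([ray(c,*p[0],.082)[:2] for p in k]); print(circ(P,.04))
    cv2.imwrite(f"pics/{n}4.png",c["color"][:,:,::-1])
```

```text
side bottle 0.02 0.07 714 (array([0.4741, 0.0218, 0.0296]), np.float64(0.0009))
side bottle 0.1 0.124 275 (array([0.4739, 0.0218, 0.0206]), np.float64(0.0009))
side beaker 0.02 0.07 608 (array([0.5669, 0.0022, 0.0284]), np.float64(0.0014))
side flask 0.01 0.02 195 (array([ 0.6591, -0.0188,  0.0335]), np.float64(0.0013))
side flask 0.105 0.115 88 (array([ 0.6588, -0.0189,  0.0156]), np.float64(0.0009))
side lid 771 [ 0.5671 -0.0009  0.0826] [0.002 0.012 0.082]
(array([ 0.5663, -0.0007,  0.04  ]), np.float64(0.002))
top bottle 0.02 0.07 95 (array([0.4733, 0.0208, 0.0297]), np.float64(0.0001))
top bottle 0.1 0.124 44 (array([0.4731, 0.0207, 0.0205]), np.float64(0.0002))
top flask 0.01 0.02 114 (array([ 0.6587, -0.0198,  0.0331]), np.float64(0.0008))
top flask 0.105 0.115 33 (array([ 0.6585, -0.0197,  0.0157]), np.float64(0.0003))
top lid 1304 [0.5655 0.     0.0827] [0.001 0.003 0.082]
(array([5.657e-01, 2.000e-04, 4.000e-02]), np.float64(0.0011))
```

View pics/side4.png

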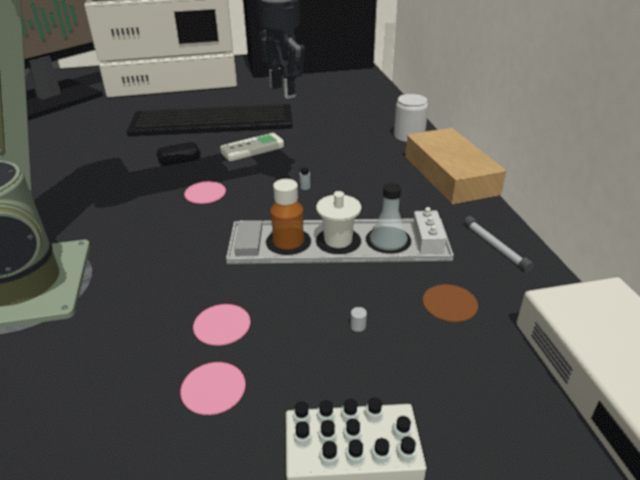

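The picture shows the bottle (288,225), the lidded beaker (338,225) and the flask (390,225) on their pads, all within about 2 mm of centre. The lid is level and the arm is clear.

drive_effector(
  moves=[0, 0, 0, 0, 0, 0, 0, 0, 0, 0, 0, 0, 0, 0, 0, 0],
)

```text
clock: 28.18
tcp_pos: [0.504, 0.1894, 0.2395]
ee_rot: [0.987, 0.162, -0.0, 0.0]
wrist_force: [-0.3, -1.1, -0.4]
grip_width: 0.0502
grip_force: 0.0
```

```bash
python3 -c "
from plant import bot; print(bot.close_job())"
```

```text
the job is handed in; nothing more can be done
None
```

The tray is set and handed in at about 28 s: flask on the far pad by the inlet block, bottle on the near pad, and the beaker in the middle under its level lid, each measured within about 2 mm of centre; the hand-in returned no verdict.

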